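# Close the board test jig, pin it and hold it shut

## Robot

A 6-joint arm with a two-finger parallel gripper is mounted at the origin on the work surface. World frame = base frame: x ahead of the robot, y to its left, z up, the work surface at z = 0. Lengths are in m, angles in rad, forces in N, time in s.
With the tool pointing down it reaches from about 0.35 to 0.975 m from the base axis. Payload 17.4 kg.
Tool frame: the origin (TCP) lies on the centre line of the jaws, within the pads' length; the fingertips stand 14 mm ahead of it and the grasp point (between the pads) lies 5 mm behind it; z points along the fingers, y is the line along which they close (so a half turn about z gives the same grasp; the last joint's range is limited). The gripper opens to 85 mm and grips with 20 to 120 N. Pads are 22 mm wide; open, the fingers measure 114 mm over their backs; the gripper's body (76 mm by 85 mm) begins 54 mm behind the grasp point. The pads swing forward as they close: fully open they stand 13 mm farther back than shut.
Start: joints at [1.16, 0.116, 1.442, -0, 1.584, -0.038], TCP at [0.246, 0.629, 0.245] pointing down, gripper open.
Joint ranges: [-2.83, 2.83], [-0.83, 2.19], [0.07, 2.5], [-1.14, 4.28], [0.01, 3], [-2.97, 2.97]. Speed limits (rad/s): [1.89, 1.89, 2.22, 3.14, 3.14, 3.14].

## Interface

Orientations are given as a 3x3 rotation matrix whose columns are the frame's x, y, z axes.
In Python, from rig import readout, imaging, env gives the robot as it stands.
- The arm moves only by the shell command python3 -m jog 'ROWS' [FORCE]. ROWS is text: rows parted by semicolons, each of 5 numbers parted by spaces: the shift along the tool's x, y, z in mm, then the turn about the tool's z in degrees, then the closure, from 0 (fully open) to 1 (shut). A call has 1 to 5 rows; each row shifts and turns the commanded pose from where the row before left it, along the tool's axes as they then stand; what a row does not reach is not made up. A row lasts 1/8 s, in which the tool goes at most 62.5 mm and 10.7 degrees, less where a joint would pass 70% of its speed; a pose out of reach is approached as far as the arm can. A call with a gripper value outside its range is refused whole. The fingers move at their own pace and stop on an object; FORCE is the grip in N (left out, the last holds). Time passes only in rows, so rows that do not move let the fingers close. It gives the time, the measured TCP pose, the force, the opening and the grip force at its end, in the units of the state.
- readout.sense(): the state, without advancing time (a new reading comes with each control period).
- imaging.camera(name): name is "scene" or "top" or "wrist"; returns a dict with "frame" (480x640x3 uint8, red, green, blue), "K" (3x3 intrinsics, pixels), "R" (3x3) and "t" (3): a world point X has camera coordinates R X + t. Camera axes: x right, y down, z forward; pixel columns grow to the right and rows downward; lengths in m; the calibration is good to about 2 mm. A picture is of the moment at which its call begins. There is no depth.
- env.finish_job(): hands the job in; it is judged then, once.
The state is a dict: "time_s": time; "q": joint angles; "joint_velocities": joint speeds; "joint_torque": joint torques, N m; "tool_pos": TCP position; "eef_rot": TCP orientation; "wrist_force": force on the tool from outside, world axes, zero at the start; "ft_torque": the same for the moment, N m; "finger_gap": finger opening in m; "grip_force": force on a finger pad.
Only numpy, scipy, OpenCV 4.12 (cv2) and the standard library are available. Lean on these libraries where they do the work, as an engineer would, in place of code of your own. Each camera call takes 0.05 s, during which the arm holds its last target. There are 200 camera calls.

## Task

Close the lid of the clamshell test jig onto the circuit board that lies in it, then take the locating pin with the thick straight handle out of the wooden block and push it down through the hole in the lid and on into the hole in the jig's base, until its collar is tight on the lid and the lid is fully shut. The jig has no latch and its sprung probes push the lid back up, so finish with the gripper still on the pin, pressing it down to keep the lid shut; do not let go. Leave the other two pins in the block.

Things in the scene. Friction and masses are not known exactly. Their poses are not given: they have to be found in the camera images.
- lid (a joint): Angle of the jig's lid about its hinge, rad: 0 = fully shut and level, growing as it opens, 1.57 = upright. A stiff hinge (0.12 N m) holds it where it stands while steeper than about 0.8 rad; lower it may sink. Let down, it rests ajar at 0.04 to 0.05 rad on the board, which lies on eight sprung probes; shutting it fully takes about 7 N down at the pin hole.
- jig_hinge (a point): Middle of the hinge axis, 79 mm above the table, on the jig's far side. x points from the pin hole side to the hinge side, y along the hinge, z up. The jig is fixed: a grey box 190 mm (x) by 140 mm (y), 55 mm high, with a raised aluminium bar 74 mm high along its near side and two hinge posts 89 mm high.
- jig_hole (a point): Centre of the mouth of the vertical hole (12 mm wide, 48 mm deep) in the jig's raised bar, 74 mm above the table, 155 mm from the hinge axis, midway across; axes as jig_hinge. The lid has a 12 mm through hole that comes over it: with the lid shut its upper face is 9 mm above this point, resting ajar 15 to 17 mm.
- lid_tab (a point): Middle of the outer (upper when shut) face of the lid's finger tab, 192 mm from the hinge axis. The lid is a flat dark frame 8 mm thick, 130 mm wide, 180 mm from the hinge axis to its edge; the tab, 50 mm wide, goes on to 205 mm. The lid's mid-plane passes through the hinge axis. x runs along the lid to the hinge, z out of the outer face.
- pin_grip (a point): Centre of the handle of the pin to use, z up. Grooved aluminium handle 22 mm wide, 23 mm below to 21 mm above the point; steel collar 26 mm wide, 5 mm thick, underside 28 mm below the point; shank 10 mm wide, 46 mm long, last 9 mm tapered, tip 74 mm below. 80 g. Stands upright, loose, in one of the block's holes (which one varies), collar on the block's top.
- slim_grip (a point): Another pin standing in the block, to be left alone: thin straight handle 11 mm across; the point is the centre of its handle, 23 mm above the block's top.
- ball_grip (a point): Another pin standing in the block, to be left alone: ball head 26 mm across; the point is the centre of the ball, 28 mm above the block's top.
- block: Wooden block that holds the three pins, fixed: 60 mm (x) by 160 mm (y) by 50 mm high; origin at the centre of its underside. Its three holes lie in a row along its y axis at -50, 0 and +50 mm.
- board_center (a point): Centre of the green circuit board, 70 mm (jig x) by 80 mm (jig y) by 2.4 mm, that lies loose on the probes inside four black corner guides of the jig.
- nest (a point): Centre of the jig's nest, where the middle of the board belongs, 66 mm above the table.
- pin_collar (a point): Centre of the underside of the collar of the pin to use, on the pin's axis, 28 mm below pin_grip; z up along the pin.
Things that resemble listed ones, but are neither listed nor needed, are in the scene too. There is more than one size of the part that bears board_center; the job needs the middle-sized. What is shaped like the part that bears pin_grip but orange is not meant.

How it is judged:
On the way, in this order (a step that is already met when the one before it is completed fails the run):
1. the lid is down on the board, while the pin is still out of the jig (value of joint lid below 0.09 rad and horizontal distance between pin_grip and jig_hole above 0.03 m), for 0.2 s.
2. the pin is through the lid and in the hole of the base (horizontal distance between pin_grip and jig_hole below 0.008 m and z of pin_collar in the frame of jig_hole below 0.03 m), for 0.1 s.
At the end, for the whole second after the job is handed in: Lid below 0.015 rad; pin upright (0.1 rad), within 4 mm of the hole's centre, collar within 3.5 mm of fully home; fingers on the pin, pin pressing the lid with over 3 N; board within 5 mm of its nest; other pins within 20 mm of where they stood. All through the last second (value of joint lid below 0.015 rad and horizontal distance between pin_collar and jig_hole below 0.004 m and z of pin_collar in the frame of jig_hole below 0.0125 m and angle between pin_grip's own z axis and vertical below 0.1 rad and contact force between pin and lid above 3 N and contact force between the fingers and pin above 3 N and horizontal distance between board_center and nest below 0.005 m and distance of each of slim_grip, ball_grip from where it was at the start of the episode below 0.02 m); the arm keeps its last pose, push and grip.
It fails at once if one of the other two pins is taken from its place in the block (distance of any of slim_grip, ball_grip from where it was at the start of the episode above 0.025 m).
It also fails if it takes over 54 s, if anything falls off the work surface, if the arm or the gripper's body presses on something with over 40 N, if the wrist force passes 120 N, or if a joint passes its speed limit or range.

## Working session

There is one attempt and no reset: what is moved stays moved. The work goes in short steps, Python scripts to look and compute and a shell command to move; the robot and the scene stay as the last step left them, time stands still between calls to the robot, and variables do not carry over. Pictures are saved under pics/ and viewed, at most 10 in all, crops included, and the job is handed in when it is done.

```bash
ls; mkdir -p pics
python3 - <<'E'
from rig import readout, imaging
import cv2,numpy as np
for n in("scene","top"):
    c=imaging.camera(n); cv2.imwrite(f"pics/{n}0.png",c["frame"][:,:,::-1])
    np.savez(f"pics/{n}0.npz",**c)
    print(n,c["K"].tolist(),c["R"].round(4).tolist(),c["t"].round(4).tolist())
s=readout.sense();print(s["time_s"],s["tool_pos"],s["eef_rot"],s["finger_gap"])
E
```

```text
pics
scene [[449.5897647759177, 0.0, 319.8037628020463], [0.0, 449.5897647759177, 236.53575543016558], [0.0, 0.0, 1.0]] [[-0.4724, 0.8814, -0.0034], [0.4769, 0.2524, -0.842], [-0.7412, -0.3994, -0.5395]] [0.2768, -0.1669, 1.1953]
top [[583.575881658082, 0.0, 324.0791525336872], [0.0, 583.575881658082, 232.64652753862168], [0.0, 0.0, 1.0]] [[-0.1201, -0.9927, 0.0065], [-0.9678, 0.1156, -0.2234], [0.2211, -0.0331, -0.9747]] [0.0193, 0.5186, 1.143]
0.1 [0.24579666 0.6284866  0.24463562] [[-9.31301942e-01  3.64247875e-01 -4.22488407e-04]
 [ 3.64248117e-01  9.31301452e-01 -9.56550200e-04]
 [ 4.50426892e-05 -1.04472767e-03 -9.99999453e-01]] 0.08542309010460801
```

View pics/scene0.png

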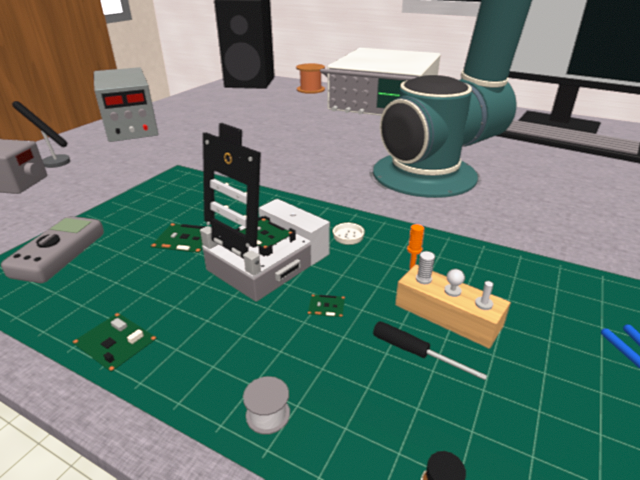

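View pics/top0.png

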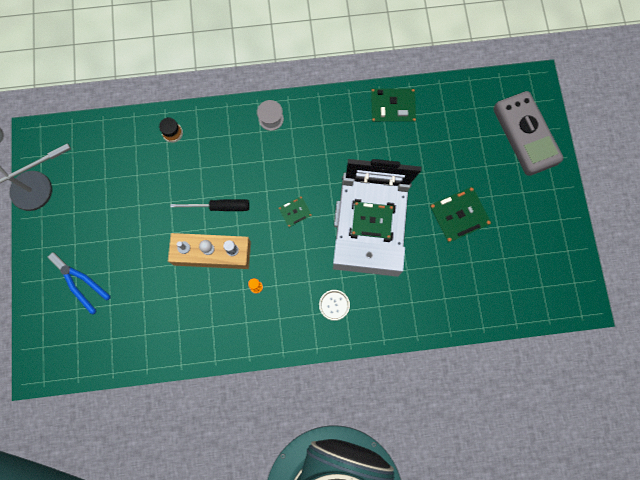

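The top view shows the jig with its hole at about (369,254), the lid upright at (380,170) and a board in the nest at (373,220). In the scene view the thick grooved handle is at (426,266).
Candidates in the top view:
- Thick handle, (230,247)
- Ball head, (206,246)
- Slim handle, (183,247)
- Orange loose pin, (256,286), excluded by its colour

I choose (230,247) and will check it in one crop.

```bash
cat > h.py <<'E'
import numpy as np,cv2
def ray(c,uv,z):
    K,R,t=c["K"],c["R"],c["t"]; o=-R.T@t; d=R.T@np.linalg.inv(K)@np.array([uv[0],uv[1],1.]); return o+d*(z-o[2])/d[2]
def proj(c,X):
    p=c["K"]@(c["R"]@np.asarray(X)+c["t"]); return p[:2]/p[2]
E
python3 - <<'E'
from h import *
c=np.load("pics/top0.npz"); s=np.load("pics/scene0.npz")
f=c["frame"]; hsv=cv2.cvtColor(f,cv2.COLOR_RGB2HSV)
m=cv2.inRange(hsv,(10,70,120),(28,220,255)); m[:220]=0;m[280:]=0;m[:,:150]=0;m[:,252:]=0
ct=max(cv2.findContours(m,0,2)[0],key=cv2.contourArea); print("block",cv2.minAreaRect(ct))
for uv in cv2.boxPoints(cv2.minAreaRect(ct)): print(uv,ray(c,uv,.05).round(3))
for n,uv,z in[("thick",(230,246),.099),("ball",(206,246),.078),("slim",(183,246),.09),("jighole",(369,254.5),.074)]: print(n,ray(c,uv,z).round(4))
# bar/jig: light mask
for n,uv,z in[("barL",(334,266),.074),("barR",(404,270),.074),("tabtop",(385,163),.27)]: print(n,ray(c,uv,z).round(3))
a=cv2.resize(f[150:290,320:430],None,fx=4,fy=4,interpolation=2)
b=cv2.resize(f[220:300,160:270],None,fx=3,fy=3,interpolation=2)
d=cv2.resize(s["frame"][215:345,380:520],None,fx=2.3,fy=2.3)
W=np.zeros((600,790,3),np.uint8); W[:560,:440]=a; W[:240,445:775]=b; W[250:250+d.shape[0],445:445+d.shape[1]]=d
cv2.imwrite("pics/crop1.png",W[:,:,::-1])
E
```

```text
block ((207.87298583984375, 249.10353088378906), (79.07671356201172, 29.40406036376953), 2.7927021980285645)
[167.66525 261.86166] [0.496 0.282 0.05 ]
[169.0979  232.49255] [0.558 0.276 0.05 ]
[248.08072 236.3454 ] [0.53  0.114 0.05 ]
[246.64807 265.7145 ] [0.469 0.123 0.05 ]
thick [0.5032 0.1464 0.099 ]
ball [0.5136 0.1971 0.078 ]
slim [0.5163 0.2404 0.09  ]
jighole [ 0.4581 -0.1267  0.074 ]
barL [ 0.443 -0.054  0.074]
barR [ 0.418 -0.192  0.074]
tabtop [ 0.58  -0.155  0.27 ]
```

View pics/crop1.png

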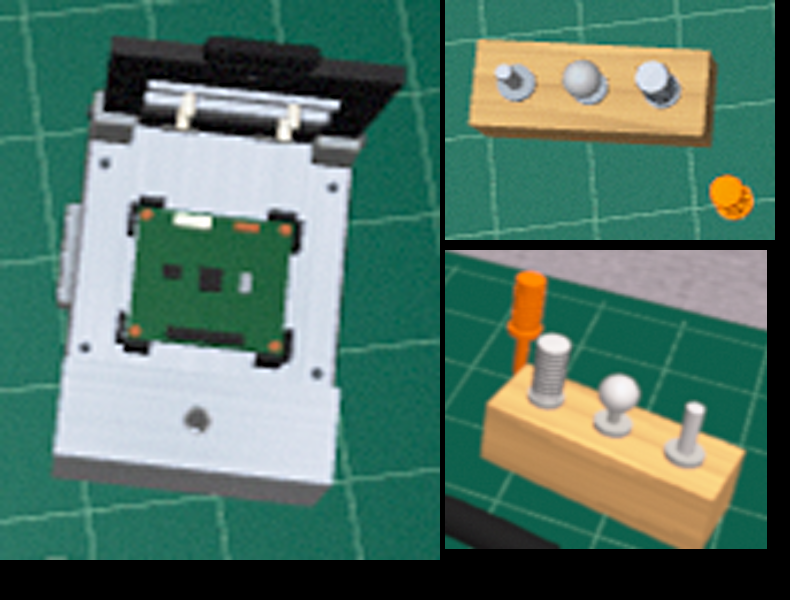

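The crop confirms it: grooved thick handle at the block's end hole, ball in the middle and slim at the other end. The board is seated within its four guides, and the jig hole is at about (369.2,254.5). Next I'll measure the lid tilt and the moves in tool axes.

```bash
cat >> h.py <<'E'
jx=np.array([.984,-.178,0]);jx/=np.linalg.norm(jx);jy=np.array([-jx[1],jx[0],0])
hole=np.array([.4581,-.1267,.074]); hinge=hole+.155*jx+[0,0,.005]
E
python3 - <<'E'
from h import *
c=np.load("pics/top0.npz"); s=np.load("pics/scene0.npz")
print("hinge",hinge)
for n,k,uv in[("scene tabtop",s,(232,128)),("scene lidhole",s,(228,158)),("top tabtop",c,(320+262/4,150+40/4))]:
    o=-k["R"].T@k["t"];d=k["R"].T@np.linalg.inv(k["K"])@[uv[0],uv[1],1]
    X=o+d*((hinge-o)@jy)/(d@jy); r=X-hinge; print(n,"jx,z rel hinge",(r@jx).round(3),r[2].round(3),"ang",np.arctan2(r[2],-(r@jx)).round(3),"rad",np.hypot(r@jx,r[2]).round(3))
p=np.array([.2458,.6285,.2446])-hinge; print("tcp in jig rel hinge",(p@jx).round(3),(p@jy).round(3),p[2].round(3))
for uv in [(335,184),(412,186)]: print(ray(c,uv,.089))
for n,a,b in[("bar top",(320+58/4,150+458/4),(320+332/4,150+484/4))]:
    A,B=ray(c,a,.074),ray(c,b,.074);print(A,B,np.degrees(np.arctan2(*(A-B)[:2])),np.linalg.norm(A-B))
E
```

```text
hinge [ 0.61062458 -0.15429083  0.079     ]
scene tabtop jx,z rel hinge -0.028 0.201 ang 1.432 rad 0.203
scene lidhole jx,z rel hinge -0.014 0.158 ang 1.484 rad 0.158
top tabtop jx,z rel hinge -0.053 0.267 ang 1.376 rad 0.272
tcp in jig rel hinge -0.498 0.705 0.166
[ 0.60900036 -0.07613394  0.089     ]
[ 0.58616461 -0.23200806  0.089     ]
[ 0.44612458 -0.05510364  0.074     ] [ 0.41669808 -0.18976405  0.074     ] 12.326716992193301 0.13783810404418317
```

```bash
python3 -m jog '0 0 -50 -10 1;0 0 -50 -1.5 1;-30 -50 0 0 1;-30 -50 0 0 1;-30 -50 0 0 1' && python3 -m jog '-30 -50 0 0 1;-30 -50 0 0 1;-30 -50 0 0 1;-30 -50 0 0 1;-30 -50 0 0 1'; python3 -m jog '-40 -45 0 0 1;-40 -45 0 0 1;-40 -45 0 0 1;-40 -45 0 0 1;-40 -45 0 0 1'
python3 - <<'E'
from h import *
from rig import readout
s=readout.sense();p=s["tool_pos"]-hinge;print(p@jx,p@jy,p[2],s["eef_rot"].round(3).tolist(),s["time_s"])
E
```

```text
time_s: 0.72
tool_pos: [0.3091, 0.4638, 0.3449]
eef_rot: [[-0.985, 0.171, -0.0], [0.171, 0.985, -0.001], [0.0, -0.001, -1.0]]
wrist_force: [1.3, -0.2, 0.1]
finger_gap: 0.0003
grip_force: 0.0
time_s: 1.35
tool_pos: [0.414, 0.1916, 0.3452]
eef_rot: [[-0.985, 0.171, 0.0], [0.171, 0.985, 0.0], [-0.0, 0.0, -1.0]]
wrist_force: [1.0, 0.7, 0.9]
finger_gap: -0.0003
grip_force: 0.0
time_s: 1.98
tool_pos: [0.573, -0.0645, 0.3451]
eef_rot: [[-0.985, 0.172, -0.0], [0.172, 0.985, 0.0], [0.0, 0.0, -1.0]]
wrist_force: [0.1, 1.8, -0.1]
finger_gap: -0.0
grip_force: 0.0
-0.05301030161060915 0.08167782796483448 0.26607669173012266 [[-0.985, 0.172, -0.0], [0.172, 0.985, 0.0], [0.0, 0.0, -1.0]] 1.975
```

```bash
python3 -m jog '-42 -40 0 -1 1;-45 -40 0 -1 1;0 0 40 0 1;0 0 40 0 1;0 0 0 0 1'
python3 - <<'E'
from h import *
from rig import readout,imaging
s=readout.sense();p=s["tool_pos"]-hinge;print(p@jx,p@jy,p[2])
c=imaging.camera("scene");cv2.imwrite("pics/s1.png",cv2.resize(c["frame"][80:320,140:440],None,fx=2,fy=2)[:,:,::-1])
E
```

```text
time_s: 2.6
tool_pos: [0.6443, -0.1554, 0.2618]
eef_rot: [[-0.991, 0.137, -0.005], [0.137, 0.991, 0.002], [0.006, 0.001, -1.0]]
wrist_force: [-0.5, 0.4, 0.0]
finger_gap: -0.0002
grip_force: 0.0
0.0333054529020882 0.004901576180885579 0.1828481179238426
```

View pics/s1.png

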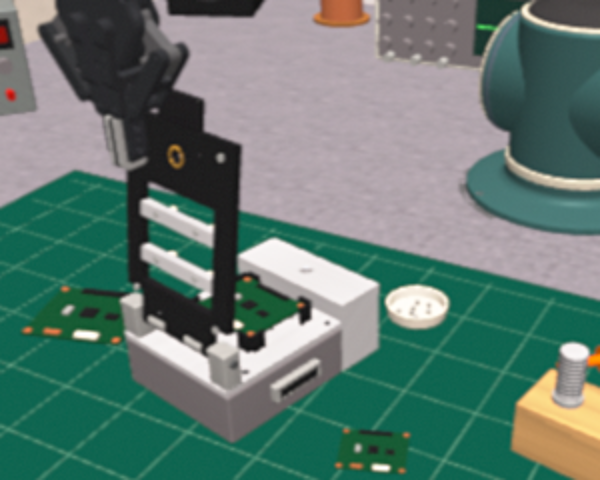

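The scene picture shows the closed fingers at crop (125,145), behind the outer face of the lid; the lid's hole is at (175,155). I now pull the lid over in an arc.

```bash
python3 -m jog '15 0 0 2 1;15 0 0 1.5 1;15 0 -2 0 1;11 0 -2 0 1;10 0 0 0 1'|grep -v rot; python3 -m jog '18 0 5 0 1;18 0 7 0 1;18 0 9 0 1;14 0 10 0 1;14 0 10 0 1'|grep -v rot;  python3 -m jog '14 0 12 0 1;12 0 14 0 1;10 0 14 0 1;8 0 15 0 1;8 0 15 0 1'
python3 - <<'E'
from h import *
from rig import readout,imaging
s=readout.sense();p=s["tool_pos"]-hinge;print(p@jx,p@jy,p[2])
c=imaging.camera("scene");cv2.imwrite("pics/s2.png",cv2.resize(c["frame"][80:320,140:440],None,fx=2,fy=2)[:,:,::-1])
E
```

```text
time_s: 3.28
tool_pos: [0.5795, -0.1436, 0.2699]
wrist_force: [0.6, -0.9, -0.1]
finger_gap: 0.0001
grip_force: 0.2
time_s: 3.9
tool_pos: [0.4991, -0.1275, 0.228]
wrist_force: [0.7, 0.7, -0.3]
finger_gap: 0.0001
grip_force: 0.1
time_s: 4.53
tool_pos: [0.4484, -0.1173, 0.1573]
eef_rot: [[-0.98, 0.197, -0.0], [0.197, 0.98, 0.0], [0.0, 0.0, -1.0]]
wrist_force: [-0.0, 0.0, 0.5]
finger_gap: 0.0002
grip_force: 0.0
-0.16621320960826633 0.007509949457765194 0.07832644603122631
```

View pics/s2.png

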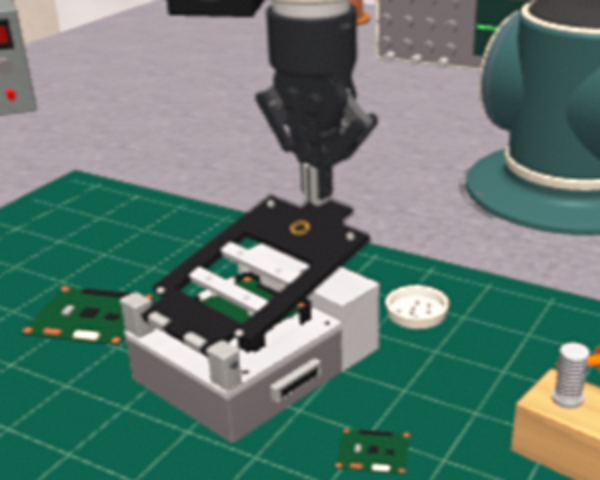

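Picture shows the lid following, now at roughly 0.35 rad with the fingertips on it near the tab at crop (315,200). Continue down.

```bash
python3 -m jog '5 0 14 0 1;4 0 14 0 1;2 0 12 0 1;0 0 8 0 1;0 0 4 0 1'|grep -v rot; python3 -m jog '0 0 2 0 1;0 0 0 0 1'|grep -v rot
python3 - <<'E'
from h import *
from rig import readout,imaging
s=readout.sense();p=s["tool_pos"]-hinge;print(p@jx,p@jy,p[2])
E
```

```text
time_s: 5.2
tool_pos: [0.4381, -0.1152, 0.1058]
wrist_force: [-0.5, 1.0, -0.5]
finger_gap: 0.0001
grip_force: 0.0
time_s: 5.45
tool_pos: [0.4382, -0.1153, 0.1045]
wrist_force: [-0.1, 1.1, -0.4]
finger_gap: -0.0002
grip_force: 0.0
-0.17659443411462974 0.007687803417505737 0.025452770124304497
```

```bash
python3 -m jog '0 0 2 0 1;0 0 2 0 1;0 0 0 0 1'|grep -v rot; python3 -m jog '0 0 -50 0 1;0 0 -50 0 1;0 0 0 0 1'|grep time
python3 - <<'E'
from h import *
from rig import readout,imaging
print(readout.sense()["q"].round(2))
c=imaging.camera("scene");t=imaging.camera("top")
W=np.hstack([cv2.resize(c["frame"][160:320,200:360],(400,400)),cv2.resize(t["frame"][150:290,310:450],(400,400))])
cv2.imwrite("pics/s3.png",W[:,:,::-1])
E
python3 -m jog '-2 54 0 0 0.45;-3 54 0 0 0.45;-3 54 0 0 .45;-3 54 0 0 .45;-2 54 0 0 .45'|grep -v rot
```

```text
time_s: 5.82
tool_pos: [0.4382, -0.1153, 0.1004]
wrist_force: [-1.1, -0.5, 2.2]
finger_gap: -0.0002
grip_force: 1.1
time_s: 6.2
[-0.31 -0.37  1.95  0.    1.56 -1.69]
time_s: 6.92
tool_pos: [0.5037, 0.1487, 0.1987]
wrist_force: [1.8, -0.3, 0.4]
finger_gap: 0.047
grip_force: 0.0
```

View pics/s3.png

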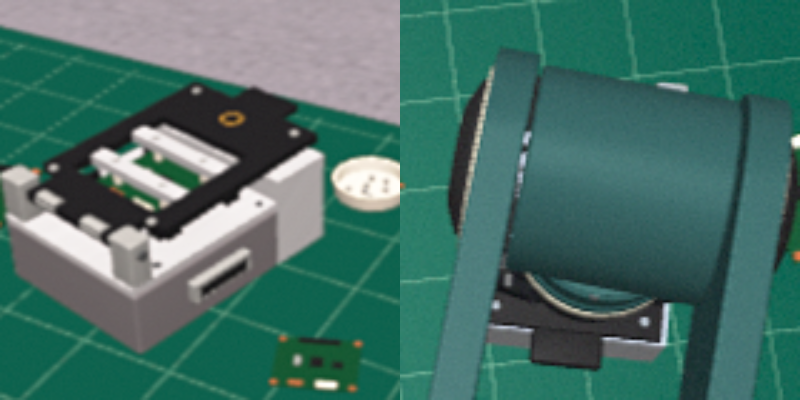

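```bash
python3 -m jog '0 0 0 10 .45;0 0 0 10 .45;0 0 0 10 .45;0 0 0 10 .45;0 0 0 10 .45' >/dev/null;python3 -m jog '0 0 0 10 .45;0 0 0 10 .45;0 0 0 10 .45;0 0 0 10 .45;0 0 0 0 .45'
python3 - <<'E'
from h import *
from rig import readout,imaging
print(readout.sense()["q"].round(2))
C={n:imaging.camera(n) for n in("scene","top","wrist")}
np.savez("pics/w4.npz",**C["wrist"])
ex={"scene":hole+[0,0,.016],"top":hole+[0,0,.016]}
P=[]
for n in("scene","top"):
    c=C[n];u=proj(c,ex[n]);h=cv2.cvtColor(c["frame"],cv2.COLOR_RGB2HSV)
    m=cv2.inRange(h,(8,90,70),(35,255,255)); Y,X=np.nonzero(m); k=np.hypot(X-u[0],Y-u[1])<25
    uv=np.array([X[k].mean(),Y[k].mean()]);P.append(uv);print(n,u.round(1),uv.round(1),k.sum(),ray(c,uv,.09).round(4))
M=[C[n]["K"]@np.c_[C[n]["R"],C[n]["t"]] for n in("scene","top")]
X=cv2.triangulatePoints(M[0],M[1],P[0],P[1]);X=(X[:3]/X[3]).ravel();print(X, "rel hinge z",X[2]-.079, (X-hole)@jx,(X-hole)@jy)
w=C["wrist"];print(w["K"].tolist(),"pin proj",proj(w,[.504,.147,.099]))
W=np.hstack([cv2.resize(w["frame"],(480,360)),cv2.resize(C["top"]["frame"][220:280,340:393],(318,360))])
cv2.imwrite("pics/s4.png",W[:,:,::-1])
E
```

```text
time_s: 8.18
tool_pos: [0.5036, 0.1468, 0.1988]
eef_rot: [[0.196, 0.981, -0.002], [0.981, -0.196, -0.0], [-0.001, -0.002, -1.0]]
wrist_force: [-0.4, -0.1, -0.6]
finger_gap: 0.047
grip_force: 0.0
[ 0.24 -0.2   1.82 -0.    1.52  0.43]
scene [292.7 207.1] [292.2 207. ] 57 [ 0.4584 -0.1278  0.09  ]
top [369.7 253. ] [370.5 251.9] 48 [ 0.4601 -0.1287  0.09  ]
[ 0.45967496 -0.1281191   0.09073545] rel hinge z 0.01173544589005189 0.0018024143944863967 -0.001116088095962587
[[355.01382292258904, 0.0, 323.26116970444247], [0.0, 355.01382292258904, 247.18734169620788], [0.0, 0.0, 1.0]] pin proj [324.63329466 254.26077572]
```

View pics/s4.png

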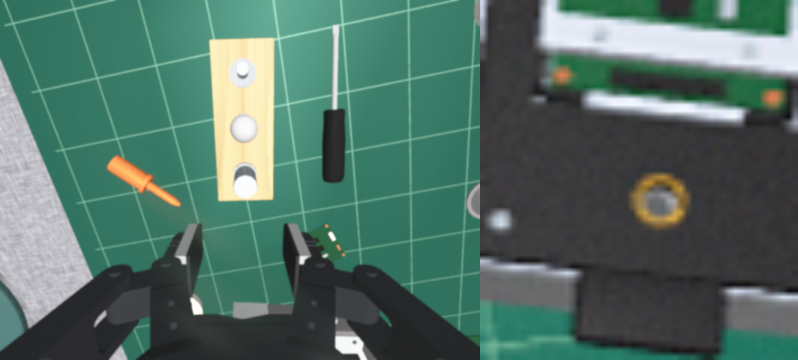

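The lid ring triangulates to z = 0.0907, so the lid rests ajar at about 0.045 rad, as it should. In the wrist view the thick handle's top is at about (245,187) in the display, or (327,249) at full size. I'll refine it.

Run:
```python
from h import *
w=np.load("pics/w4.npz");g=cv2.cvtColor(w["frame"],cv2.COLOR_RGB2GRAY);h=cv2.cvtColor(w["frame"],cv2.COLOR_RGB2HSV)
m=((h[...,1]<40)&(h[...,2]>205)).astype(np.uint8);m=cv2.morphologyEx(m,cv2.MORPH_OPEN,np.ones((3,3)))
n,l,s,ce=cv2.connectedComponentsWithStats(m)
for i in range(1,n):
    x,y=ce[i]
    if 290<x<360 and 60<y<280 : print(s[i],ce[i].round(1),ray(w,ce[i],.099).round(4))
p=ray(w,(327,249),.099);print(p)
```

```text
[ 305   77   37   40 1084] [323.   96.4] [0.5221 0.2445 0.099 ]
[310 151  34  37 963] [326.2 169.7] [0.5157 0.202  0.099 ]
[314 217  26   9 100] [327.1 220.3] [0.5101 0.1698 0.099 ]
[310 230   3   3   9] [311. 231.] [0.4982 0.1647 0.099 ]
[311 234  32  31 777] [326.7 249.1] [0.5061 0.1503 0.099 ]
[0.50628758 0.15036407 0.099     ]
```

```bash
python3 -m jog '2 1 40 0 .45;0 0 40 0 .45;0 0 30 0 .45;0 0 13 0 .45;0 0 0 0 .45'|grep -v rot; python3 -m jog '0 0 0 0 1;0 0 0 0 1;0 0 0 0 1;0 0 0 0 1;0 0 0 0 1' 80
```

```text
time_s: 8.95
tool_pos: [0.5052, 0.1486, 0.0771]
wrist_force: [1.2, -0.2, 1.3]
finger_gap: 0.0468
grip_force: 0.0
time_s: 9.57
tool_pos: [0.506, 0.1488, 0.0789]
eef_rot: [[0.197, 0.98, 0.002], [0.98, -0.197, 0.001], [0.001, 0.002, -1.0]]
wrist_force: [-1.5, 0.3, 6.8]
finger_gap: 0.0201
grip_force: 78.0
```

```bash
python3 -m jog '0 0 -15 0 1;0 0 -25 0 1;0 0 -30 0 1;0 0 -35 0 1;0 0 -30 0 1'|grep -v rot; python3 -m jog '-40 0 0 0 1;-45 0 0 0 1;-45 0 0 0 1;-45 0 0 0 1;-40 0 0 0 1'
python3 - <<'E'
from rig import readout
import numpy as np
s=readout.sense();d=np.array([.4597,-.128,0])-s["tool_pos"];print((s["eef_rot"].T@d).round(4),s["q"].round(2))
E
```

```text
time_s: 10.2
tool_pos: [0.5054, 0.1486, 0.215]
wrist_force: [0.3, 0.2, -1.4]
finger_gap: 0.02
grip_force: 78.4
time_s: 10.82
tool_pos: [0.4625, -0.0635, 0.2137]
eef_rot: [[0.197, 0.98, 0.001], [0.98, -0.197, -0.0], [-0.0, 0.001, -1.0]]
wrist_force: [1.0, 0.6, -0.9]
finger_gap: 0.0199
grip_force: 78.4
[-0.0637  0.0097  0.2138] [-0.19 -0.34  1.91 -0.    1.57  0.01]
```

```bash
python3 -m jog '-40 7 0 0 1;-24 3 20 0 1;0 0 0 0 1;0 0 0 0 1'
python3 - <<'E'
from h import *
from rig import readout,imaging
s=readout.sense();T=s["tool_pos"];d=np.array([.4597,-.128,0])-T;print((s["eef_rot"].T@d).round(4))
C={n:imaging.camera(n) for n in("scene","top","wrist")}
for n,c in C.items():
    np.savez(f"pics/{n}5.npz",**c)
    print(n,"tip",proj(c,T-[0,0,.0745]).round(1),"collar",proj(c,T-[0,0,.0285]).round(1),"ring",proj(c,[.4597,-.128,.0907]).round(1))
a=C["scene"]["frame"];u=proj(C["scene"],T-[0,0,.05]).astype(int)
A=cv2.resize(a[u[1]-50:u[1]+50,u[0]-40:u[0]+40],None,fx=5,fy=5,interpolation=2)
W=np.hstack([A,cv2.resize(C["wrist"]["frame"][40:440,160:480],(400,500))]);cv2.imwrite("pics/s5.png",W[:,:,::-1]);print(u)
E
```

```text
time_s: 11.32
tool_pos: [0.4604, -0.1265, 0.1934]
eef_rot: [[0.197, 0.98, 0.001], [0.98, -0.197, -0.0], [0.0, 0.001, -1.0]]
wrist_force: [-0.1, -0.6, -1.3]
finger_gap: 0.02
grip_force: 78.4
[-0.0016 -0.0006  0.1934]
scene tip [291.6 194.1] collar [290.7 171.4] ring [291.7 207. ]
top tip [370.6 249. ] collar [372.7 244.2] ring [370.2 252.1]
wrist tip [323.9 268.4] collar [324.2 301.5] ring [323.3 256.2]
[291 182]
```

View pics/s5.png

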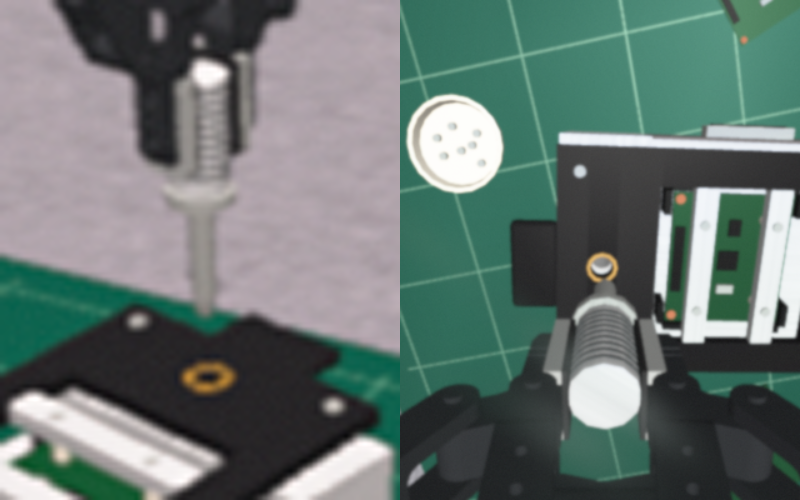

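The pin is held upright. The tip is at about (207,314) in the left crop, above the gold ring at (209,378); in the wrist view the tip is at (605,285) and the ring at (602,268). I'll compute tip-to-ring within each view.

Run:
```python
from h import *
T=np.array([.4604,-.1265,.1934]); R=np.array([[.197,.98,0],[.98,-.197,0],[0,0,-1]])
tip={"scene":(292.4,193.8),"wrist":(324,268.4)}
for n in tip:
    c=np.load(f"pics/{n}5.npz");u=proj(c,[.4597,-.128,.0907]);h=cv2.cvtColor(c["frame"],cv2.COLOR_RGB2HSV)
    m=cv2.inRange(h,(8,90,70),(35,255,255));Y,X=np.nonzero(m);k=np.hypot(X-u[0],Y-u[1])<20
    pts=np.c_[X[k],Y[k]].astype(np.float32);hull=cv2.convexHull(pts);e=cv2.fitEllipse(hull) if len(hull)>4 else None
    r=ray(c,e[0],.0907);t=ray(c,tip[n],T[2]-.0745);print(n,k.sum(),e,"ring",r.round(4),"tip",t.round(4),"move in tool",(R.T@(r-t))[:2].round(4))
    # shank axis in scene: gray columns brighter than table
    if n=="scene":
        g=c["frame"].astype(int)
        for v in range(174,198,3): print(v,g[v,284:301].sum(1).tolist())
```

```text
scene 57 ((292.0909423828125, 206.9728240966797), (6.48316764831543, 10.528905868530273), 87.20140075683594) ring [ 0.4593 -0.1274  0.0907] tip [ 0.4587 -0.1259  0.1189] move in tool [-0.0014  0.0009]
174 [484, 478, 472, 461, 448, 449, 457, 457, 451, 436, 457, 485, 509, 518, 523, 518, 510]
177 [511, 511, 507, 497, 446, 418, 433, 442, 425, 415, 477, 520, 518, 519, 518, 515, 504]
180 [495, 498, 506, 502, 446, 411, 429, 442, 422, 402, 462, 499, 492, 484, 486, 494, 498]
183 [514, 515, 514, 507, 468, 422, 426, 439, 425, 407, 470, 507, 512, 514, 515, 511, 508]
186 [496, 507, 510, 495, 437, 399, 414, 439, 426, 411, 470, 509, 509, 500, 489, 489, 496]
189 [525, 525, 526, 530, 514, 443, 417, 432, 432, 401, 413, 455, 485, 502, 511, 517, 514]
192 [212, 255, 283, 309, 332, 348, 387, 415, 406, 396, 474, 527, 531, 520, 518, 518, 518]
195 [145, 171, 187, 191, 191, 195, 221, 257, 257, 221, 188, 192, 206, 225, 248, 261, 215]
wrist 292 ((321.11944580078125, 253.6192626953125), (25.072132110595703, 26.372220993041992), 80.04548645019531) ring [ 0.4586 -0.1259  0.0907] tip [ 0.4604 -0.1265  0.1189] move in tool [ 0.0003 -0.0019]
```

Combined estimate: shift about 0 in x and -1 mm in y, which is within the taper's capture range. I'll lower gently and watch the forces.

```bash
python3 -m jog '0 -1 12 0 1;0 0 12 0 1;0 0 6 0 1;0 0 4 0 1;0 0 4 0 1'|grep -v rot
```

```text
time_s: 12.1
tool_pos: [0.4593, -0.1267, 0.1542]
wrist_force: [0.7, 0.1, -1.4]
finger_gap: 0.0202
grip_force: 78.4
```

```bash
python3 -m jog '0 0 4 0 1;0 0 4 0 1;0 0 3 0 1;0 0 0 0 1'|grep -v rot
```

```text
time_s: 12.6
tool_pos: [0.4592, -0.1266, 0.1431]
wrist_force: [0.3, -0.1, -0.9]
finger_gap: 0.02
grip_force: 78.4
```

```bash
python3 -m jog '0 0 4 0 1;0 0 4 0 1;0 0 4 0 1;0 0 4 0 1;0 0 3 0 1'|grep -v rot;python3 -m jog '0 0 3 0 1;0 0 2 0 1;0 0 0 0 1'|grep -v rot
```

```text
time_s: 13.22
tool_pos: [0.4592, -0.1266, 0.124]
wrist_force: [0.1, 0.6, -0.1]
finger_gap: 0.0204
grip_force: 78.4
time_s: 13.6
tool_pos: [0.4592, -0.1266, 0.1192]
wrist_force: [-0.3, 0.1, -1.4]
finger_gap: 0.0203
grip_force: 78.4
```

Collar just above the lid; press on in small steps.

```bash
python3 -m jog '0 0 2 0 1;0 0 2 0 1;0 0 1 0 1;0 0 0 0 1'|grep -v rot;python3 -m jog '0 0 2 0 1;0 0 1 0 1;0 0 0 0 1;0 0 0 0 1'|grep -v rot
```

```text
time_s: 14.1
tool_pos: [0.4593, -0.1267, 0.1143]
wrist_force: [-1.4, 0.1, 2.1]
finger_gap: 0.02
grip_force: 79.0
time_s: 14.6
tool_pos: [0.4593, -0.1267, 0.1119]
wrist_force: [-5.2, 1.3, 10.5]
finger_gap: 0.0202
grip_force: 80.0
```

```bash
python3 -m jog '0 -0.5 1 0 1;0 0 0.5 0 1;0 0 0 0 1;0 0 0 0 1' 110
```

```text
time_s: 15.1
tool_pos: [0.4593, -0.1267, 0.1117]
eef_rot: [[0.197, 0.98, 0.002], [0.98, -0.197, -0.001], [-0.0, 0.002, -1.0]]
wrist_force: [-8.6, 2.4, 22.8]
finger_gap: 0.0196
grip_force: 107.7
```

Run:
```python
from h import *
from rig import readout,imaging
c=imaging.camera("scene");cv2.imwrite("pics/s6.png",cv2.resize(c["frame"][140:300,200:400],None,fx=4,fy=3.75,interpolation=2)[:,:,::-1])
s=readout.sense();print(s["wrist_force"],s["tool_pos"],s["time_s"])
```

```text
[-8.32067499  2.63949608 23.78104876] [ 0.45934461 -0.12670817  0.11175091] 15.15
```

View pics/s6.png

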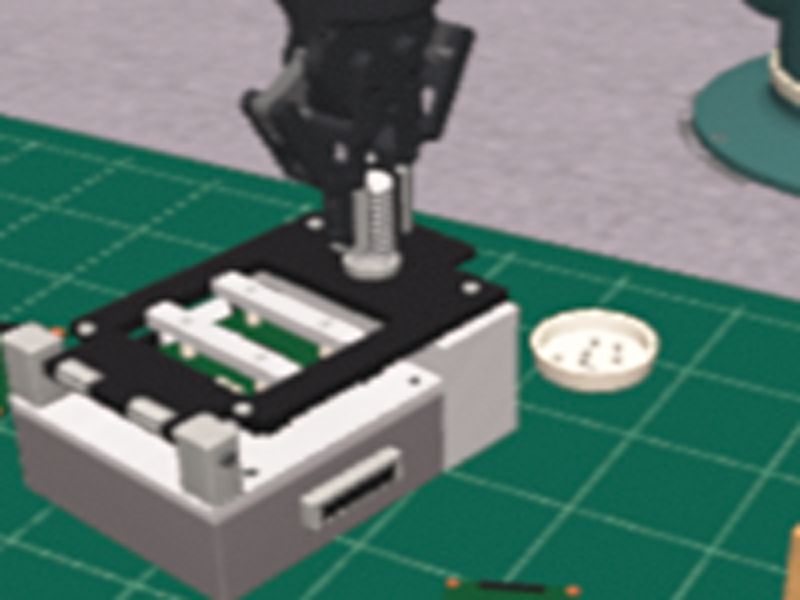

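The lid lies flush on the bar, the collar is tight on it at crop (372,262), and the gripper still holds the pin, pressing with about 24 N. Handing in.

```bash
python3 -c "
from rig import env
print(env.finish_job())"
```

```text
the job is handed in; nothing more can be done
None
```

I handed the job in at about 15 s: the lid looks shut flush on the bar, the thick-handled pin is through the lid into the base with its collar tight, and the gripper still presses it down with about 24 N; no verdict was returned.

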